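# Unfold the crank and clamp the tip box

### The job

Clamp the pipette-tip box in the bench clamp: first swing the folded crank handle fully out until it stands straight up from the sloping panel, then wind the crank clockwise by it until you feel the jaw hold the box firmly against the back fence. Do not crush the box, touch it yourself or upset the things standing round the clamp; let go at the end, leaving the handle folded out.

Things in the scene. Friction and masses are not known exactly. Their poses are not given: they have to be found in the camera images.
- station: The bench clamp, fixed, about 380 x 260 mm: white housing with a 140 x 140 mm sloping panel at the front, behind it a 12 mm thick deck with jaw, tip box and back fence. Origin on the bench under the panel's centre; x axis level from panel to fence (away from the robot), y left, z up. The panel rises towards +x: its outward normal leans 35 degrees (0.611 rad) from vertical towards -x.
- panel (a point): Centre of the panel's face, 90 mm above the station's origin; the crank's axis passes through it along the panel's normal.
- crank (a joint): Crank angle, rad, 0 to 8.8, grows clockwise as seen looking onto the panel; clockwise closes the jaw (8 mm per rad). At 0 the arm points straight up the slope; it starts between 0 and 2. Friction 0.3 N m (5 N at the handle): it stays where it is left. Where the jaw bites differs each time (about 4.1 to 6.1 rad, by where the fence is set) and must be felt.
- folder (a joint): Fold angle of the handle about its pin at the end of the crank arm, rad: 0 = folded, lying inwards along the arm over the hub; 1.571 = working position, standing straight off the panel (stop). Stiff hinge (0.07 N m), it stays where it is left.
- handle_hinge (a point): The pin on which the handle folds, 60 mm from the crank's axis and 42 mm out from the panel's face. The steel arm below is 14 mm wide, its face 30 mm out from the panel. The pin lies parallel to the panel, across the arm.
- handle_grip (a point): Point on the axis of the black handle, 47 mm from the pin. The handle's grip is a black sleeve of 20 mm diameter that spins freely on its rod and reaches from 14 to 76 mm from the pin.
- tips: The pipette-tip box, yellow with clear lid, 80 x 118 mm on its foot, 64 mm high, some 250 g, standing loose on the deck between jaw and fence with 17 to 50 mm of play in all; origin at the centre of its underside, x axis along station x.
- timer_centre (a point): Bystander: round kitchen-type lab timer, 65 x 65 x 44 mm, its centre.
- oil_centre (a point): Bystander: small dropper bottle with black cap, 31 mm wide, 72 mm high, its centre.
- can_centre (a point): Bystander: small canister with black lid, 36 mm wide, 54 mm high, its centre.
- lamp (a point): Middle of the lower front edge of the lamp bar, 353 mm straight above the station's origin. The bar, 300 mm long along station y and 50 mm deep, reaches from here to +x, on two posts at station x = 125, y = +-115 mm. It bars the way to a vertical gripper: come along the panel's normal, tilted about 35 degrees.
- pad_face (a point): Centre of the face of the jaw's black rubber pad, 90 x 30 mm. It slides the box to the fence; then the sprung pad gives, 3 N per mm, for 20 mm (2.5 rad of crank, in which the force at the handle grows evenly by about 8 N), then goes solid. A squeeze of 15 to 50 N is right.
- pad: The jaw's rubber pad as a body; its origin starts at the station's origin, shifted to station +x by the jaw's travel (its face: see pad_face).
Things that resemble listed ones, but are neither listed nor needed, are in the scene too. What is shaped like the tips but green, orange or pink is not meant.

How it is judged:
By the outcome, as a careful person would: the job done as asked, in the order asked, and still so for the second after the job is handed in, with the robot touching nothing.
It also fails if it takes over 72 s, if anything falls off the work surface, if the arm or the gripper's body presses on something with over 40 N, if the wrist force passes 120 N, or if a joint passes its speed limit or range.

### The arm

A 6-joint arm with a two-finger parallel gripper is mounted at the origin on a cart in front of the work surface, level with it; the furniture and walls round the work are solid. World frame = base frame: x ahead of the robot, y to its left, z up, the work surface at z = 0. Lengths are in m, angles in rad, forces in N, time in s.
With the tool pointing down it reaches from about 0.275 to 0.825 m from the base axis. Payload 4.9 kg.
Tool frame: the origin (TCP) lies on the centre line of the jaws, within the pads' length; the fingertips stand 14 mm ahead of it and the grasp point (between the pads) lies 5 mm behind it; z points along the fingers, x is the direction in which the jaws open and shut, and the axes are right-handed (so a half turn about z gives the same grasp; the last joint's range is limited). The gripper opens to 85 mm and grips with 20 to 120 N. Pads are 22 mm wide; open, the fingers measure 114 mm over their backs; the gripper's body (76 mm by 85 mm) begins 54 mm behind the grasp point. The pads swing forward as they close: fully open they stand 13 mm farther back than shut.
Start: joints at [1.209, 0.326, -0.193, 1.052, 0, 1.437], TCP at [0.124, 0.536, 0.245] pointing down, gripper open.
Joint ranges: [-2.65, 2.65], [-0.97, 1.79], [-1.3, 1.35], [-1.93, 2.1], [-1.47, 1.37], [-3.14, 3.14]. Speed limits (rad/s): [2.57, 2.57, 3.14, 3.14, 3.14, 3.14].

### API

Orientations are given as a 3x3 rotation matrix whose columns are the frame's x, y, z axes.
In Python, from workcell import robot, effector, planner, monitor, viewer, finish_job, spotter gives the robot as it stands. The module is installed in compiled form; this text tells all that it offers. Calls block until the motion is done:
- robot.movep(position, orientation): joint-space move of the TCP to a pose.
- robot.move_linear(position, orientation=None, rate=0.15): straight line of the TCP; orientation=None keeps the orientation; rate is the mean speed in m/s.
- robot.movej(angles): joint-space move.
- effector.set_gripper(opening, strength=None): opening from 0.0 (shut) to 1.0 (fully open); strength is the grip in N (None keeps the last); returns when the fingers have stopped.
- robot.dwell(seconds).
- planner.inverse_kinematics(position, orientation): joint angles nearest the present ones, or None.
- monitor.sense(): the state.
- viewer.get_image(name): name is "scene" or "top" or "wrist"; returns the picture (384x512x3 uint8, red, green, blue); there is no depth.
- viewer.camera_model(name): a dict with "K" (3x3 intrinsics, pixels), "xyz" and "orientation" of the camera in the world. Camera axes: x right, y down, z forward; pixel columns grow to the right and rows downward; lengths in m; the calibration is good to about 2 mm. A picture is of the moment at which its call begins: read the wrist's pose just before it. camera_model takes no time and is no camera call; for the wrist camera it gives the pose at the moment of the call.
A pose or a line that the arm cannot do raises robot.MotionError and nothing moves.
- finish_job(): hands the job in, once; it reports no verdict.
Trained networks look in the newest picture that a camera, given by its name, has taken for a name from the list of things; names that differ only in an ending like _2 or _b are one class to them, and where a whole thing is asked for, a point or a joint stands for the part that bears it (a point fixed in the world has none). Each returns a list of dicts, best first, with "confidence" (0 to 1); they miss things now and then, are a little off and sometimes report something else, mostly with a low value. They report only what shows in the picture. A call takes as long as a camera call. They do not tell look-alikes from the thing itself.
- spotter.spot_in(camera, target): "bbox" ([left, top, right, bottom] in pixels, round what is visible of it).
- spotter.trace(camera, target): "pixels" (384x512 bool, what is visible of it) and "bbox" ([left, top, right, bottom] in pixels, round what is visible of it).
- spotter.landmark_of(camera, target): "location" ([column, row] in pixels: a listed point, or the origin of a listed thing).
The state is a dict: "time_s": time; "joint_pos": joint angles; "dq": joint speeds; "joint_efforts": joint torques, N m; "tcp_pos": TCP position; "ee_rot": TCP orientation; "contact_force": force on the tool from outside, world axes, zero at the start; "moment": the same for the moment, N m; "gripper_width": opening from 0.0 (shut) to 1.0 (fully open).
Only numpy, scipy, OpenCV 4.12 (cv2) and the standard library are available. Lean on these libraries where they do the work, as an engineer would, in place of code of your own. Each camera call takes 0.05 s, during which the arm holds its last target.

## Working session

There is one attempt and no reset: what is moved stays moved. The work goes in short steps, each a Python script; the robot and the scene stay as the last script left them, time stands still between calls to the robot, and variables do not carry over. Pictures are saved under pics/ and viewed, and the job is handed in when it is done.

```bash
mkdir -p pics; cat > h.py <<'E'
import numpy as np, cv2
from workcell import robot, effector, planner, monitor, viewer, finish_job, spotter
def save(im,n): cv2.imwrite('pics/'+n+'.png', im[:,:,::-1])
E
python3 - <<'E'
from h import *
for c in ['scene','top']:
    im=viewer.get_image(c); save(im,c+'0'); m=viewer.camera_model(c); print(c,m['K'],m['xyz'],m['orientation'])
    for t in ['station','panel','handle_hinge','handle_grip','tips','lamp','pad_face','timer_centre','oil_centre','can_centre']:
        print(t,[(np.round(r['location']).tolist(),round(r['confidence'],2)) for r in spotter.landmark_of(c,t)])
print(monitor.sense())
E
```

```text
scene [[498.26367391   0.         252.67005213]
 [  0.         498.26367391 187.46156143]
 [  0.           0.           1.        ]] [-0.25680064 -0.75862983  1.06825222] [[ 0.69580493 -0.42404645  0.57968967]
 [-0.71822431 -0.40736735  0.56409724]
 [-0.00305679 -0.80884885 -0.58800867]]
station [([285.0, 212.0], 0.67), ([250.0, 246.0], 0.64)]
panel [([254.0, 222.0], 0.87)]
handle_hinge [([269.0, 214.0], 0.76)]
handle_grip [([252.0, 218.0], 0.57)]
tips [([158.0, 216.0], 0.93), ([197.0, 279.0], 0.71), ([239.0, 317.0], 0.62), ([284.0, 209.0], 0.57), ([266.0, 218.0], 0.36)]
lamp [([254.0, 149.0], 0.73)]
pad_face [([251.0, 148.0], 0.56)]
timer_centre [([181.0, 238.0], 0.8), ([285.0, 211.0], 0.33)]
oil_centre [([324.0, 304.0], 0.77), ([289.0, 345.0], 0.48)]
can_centre [([290.0, 343.0], 0.52)]
top [[398.77006786   0.         258.35135045]
 [  0.         398.77006786 189.13544489]
 [  0.           0.           1.        ]] [0.30206291 0.02321328 1.37208713] [[ 0.02792389 -0.97573782  0.21715423]
 [-0.99960908 -0.02756023  0.00470365]
 [ 0.00139529 -0.21720068 -0.97612597]]
station [([250.0,
[... 463 characters left out ...]
.05199627e+00,
        1.25735899e-05,  1.43658386e+00]), 'dq': array([ 0.00047026,  0.00039279, -0.00020908,  0.00067458,  0.00150006,
       -0.0009993 ]), 'joint_efforts': array([-3.35065242e-04, -4.43340039e+01,  2.62759781e+01,  1.23496833e-03,
        1.06989128e-04, -9.73817379e-06]), 'tcp_pos': array([0.12419765, 0.53582424, 0.24529736]), 'ee_rot': array([[ 2.25809258e-01,  9.74171535e-01,  9.32719626e-07],
       [ 9.74171534e-01, -2.25809258e-01,  3.79684730e-05],
       [ 3.71984223e-05, -7.66500382e-06, -9.99999999e-01]]), 'contact_force': array([-1.27949167,  0.73643931, -0.11388823]), 'moment': array([-0.05435458,  0.04116332, -0.00686685]), 'gripper_width': 1.0025075228580043}
```

View pics/scene0.png

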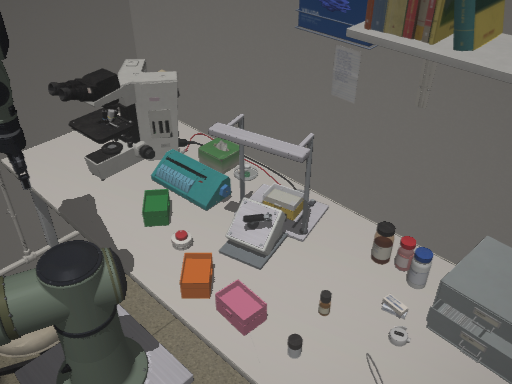

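View pics/top0.png

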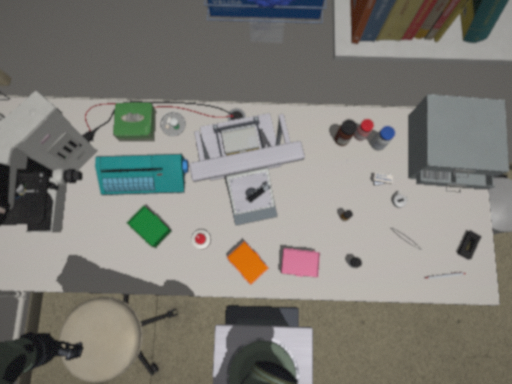

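```bash
python3 - <<'E'
import cv2
a=cv2.imread('pics/scene0.png')[165:285,190:330]; b=cv2.imread('pics/top0.png')[120:240,190:330]
a=cv2.resize(a,None,fx=5,fy=5,interpolation=2);b=cv2.resize(b,None,fx=5,fy=5,interpolation=2)
cv2.imwrite('pics/cs.png',a);cv2.imwrite('pics/ct.png',b)
E
```

```text
(no output)
```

View pics/cs.png

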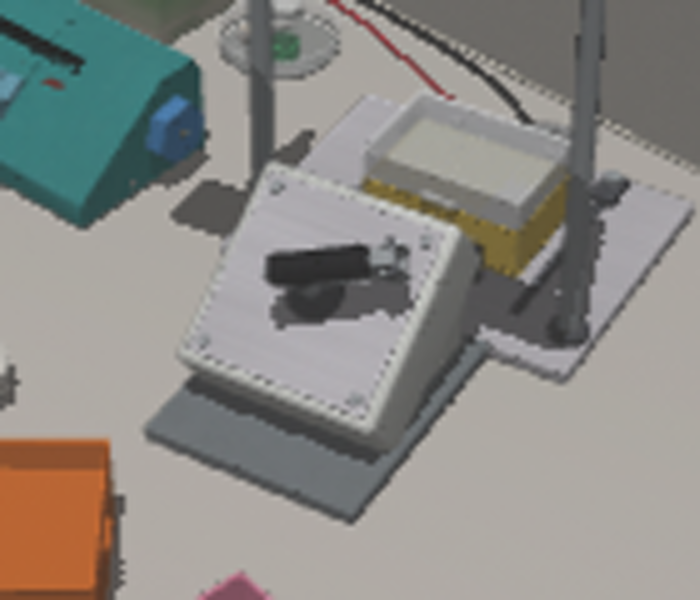

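View pics/ct.png

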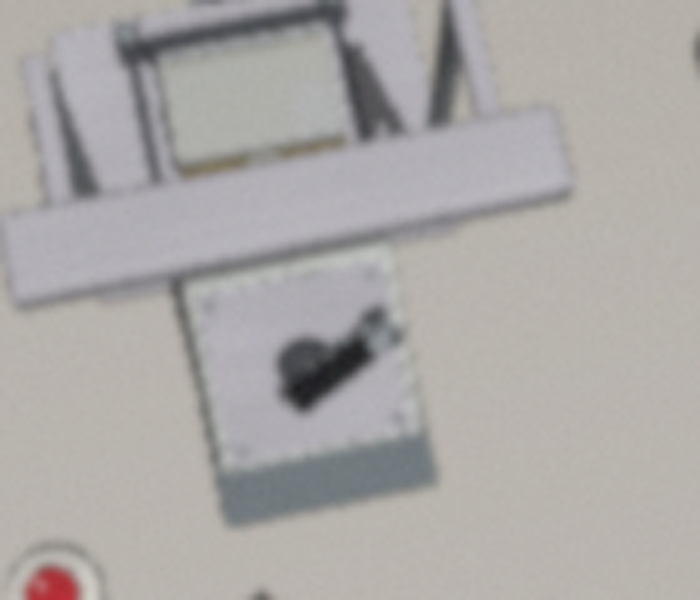

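The scene has one clamp: panel at scene px (254,222) and top px (249,192). The handle is folded, with its pin at the upper right of the panel. Look-alike boxes in the scene picture are green (157,207), orange (197,275), pink (240,306) and another green (219,153). The one that's meant is the yellow box with a clear lid at (284,205), in the clamp. Next I fit the station pose.

```bash
cat >> h.py <<'E'
from scipy.optimize import least_squares
S35,C35=np.sin(.611),np.cos(.611)
N=np.array([-S35,0,C35]); U=np.array([C35,0,S35]); R_=np.array([0,-1.,0])  # normal, upslope, right (station)
P0=np.array([0,0,.09])
def rz(a): return np.array([[np.cos(a),-np.sin(a),0],[np.sin(a),np.cos(a),0],[0,0,1]])
def radial(c): return np.cos(c)*U+np.sin(c)*R_   # clockwise seen looking on panel
def tang(c): return -np.sin(c)*U+np.cos(c)*R_
def w(p,s): return rz(s[2])@p+np.array([s[0],s[1],0])
def proj(p,m):
    q=np.asarray(m['orientation']).T@(p-np.asarray(m['xyz'])); k=np.asarray(m['K'])@q; return k[:2]/k[2]
E
python3 - <<'E'
from h import *
ms=viewer.camera_model('scene'); mt=viewer.camera_model('top')
pts={'TL':P0+.07*U-.07*R_,'TR':P0+.07*U+.07*R_,'BR':P0-.07*U+.07*R_,'BL':P0-.07*U-.07*R_,'lamp':np.array([0,0,.353]),'P':P0}
obs=[('s','TL',244,198),('s','TR',283,212),('s','BR',265,252),('s','BL',226,236),('s','P',254,222),
('t','TL',226,177),('t','TR',269,169),('t','BR',274.4,206.4),('t','BL',234.4,214.4),('t','P',249,192),('t','lamp',247,174)]
def f(s,v=0):
    r=[proj(w(pts[n],s),ms if c=='s' else mt)-np.array([a,b]) for c,n,a,b in obs]
    if v: [print(o[:2],np.round(x,1)) for o,x in zip(obs,r)]
    return np.ravel(r)
b=least_squares(f,[.45,0,0],loss='soft_l1',f_scale=2); print(b.x); f(b.x,1)
s=b.x
def g(c):
    h=P0+.06*radial(c[0])+.042*N; k=h-.047*radial(c[0])
    return np.ravel([proj(w(h,s),ms)-[269,214],proj(w(h,s),mt)-[266,185.5],proj(w(k,s),ms)-[252,218],proj(w(k,s),mt)-[252.5,197]])
for c0 in (.3,1,1.8):
    c=least_squares(g,[c0]); print(c.x,c.fun.round(1))
print('panel world',w(P0,s))
E
```

```text
[0.5768788  0.05184284 0.22762268]
('s', 'TL') [-0.8 -2.5]
('s', 'TR') [-0.4 -2.2]
('s', 'BR') [-1.7 -0.1]
('s', 'BL') [-2.2 -0.3]
('s', 'P') [-1.   0.8]
('t', 'TL') [ 0.4 -0.5]
('t', 'TR') [ 0.1 -0.8]
('t', 'BR') [1.  0.4]
('t', 'BL') [0.1 0.6]
('t', 'P') [2.4 0. ]
('t', 'lamp') [ 2.9 -2.9]
[0.99966349] [-0.9  0.2  0.7 -0.8  0.9 -0.5  3.2 -2.6]
[0.99966384] [-0.9  0.2  0.7 -0.8  0.9 -0.5  3.2 -2.6]
[0.99966364] [-0.9  0.2  0.7 -0.8  0.9 -0.5  3.2 -2.6]
panel world [0.5768788  0.05184284 0.09      ]
```

```bash
cat >> h.py <<'E'
s0=np.array([0.5768788,0.05184284,0.22762268])
def pose(c,phi,r,s=s0,axang=None,out=0.,rad=.06,half=0):
    """TCP pose gripping handle at r from pin; grasp axis point 'out' closer to tool tip than TCP."""
    p=P0+rad*radial(c)+.042*N+r*(-np.cos(phi)*radial(c)+np.sin(phi)*N)
    a=c if axang is None else axang
    x=tang(a)*(-1 if half else 1); z=-N; y=np.cross(z,x)
    return w(p+out*N,s), rz(s[2])@np.stack([x,y,z],1)
E
python3 - <<'E'
from h import *
m=viewer.camera_model('wrist'); st=monitor.sense()
R=st['ee_rot']; print('cam in tool',R.T@(np.array(m['xyz'])-st['tcp_pos']),(R.T@np.array(m['orientation'])).round(3),m['K'])
for half in (0,1):
    for a in (1.0,0,.5,1.57,2):
        q=[planner.inverse_kinematics(*pose(c,1.571,.047,axang=a,half=half)) for c in np.arange(0,6.3,.7)]
        print(half,a,[None if k is None else k.round(2).tolist() for k in q][:9:2])
    p,Rr=pose(1.0,0,.047,half=half,out=.2); print('look',planner.inverse_kinematics(p,Rr))
E
```

```text
cam in tool [-9.33057242e-05 -6.60803219e-02 -1.28134778e-01] [[ 1.    -0.    -0.001]
 [ 0.     0.965  0.263]
 [ 0.001 -0.263  0.965]] [[286.12389753   0.         257.64430291]
 [  0.         286.12389753 193.40884482]
 [  0.           0.           1.        ]]
0 1.0 [[-0.15, 0.1, -0.84, 0.05, 0.21, -2.45], [-0.33, 0.11, -0.92, 0.0, 0.31, -2.61], [-0.31, 0.09, -1.11, -0.17, 0.3, -2.6], [-0.08, 0.06, -1.08, -0.17, 0.17, -2.39], [-0.06, 0.08, -0.89, 0.01, 0.17, -2.38]]
0 0 [[-0.15, 0.1, -0.84, 0.05, 0.21, 2.83], [-0.33, 0.11, -0.92, 0.0, 0.31, 2.67], [-0.31, 0.09, -1.11, -0.17, 0.3, 2.69], [-0.08, 0.06, -1.08, -0.17, 0.17, 2.89], [-0.06, 0.08, -0.89, 0.01, 0.17, 2.9]]
0 0.5 [[-0.15, 0.1, -0.84, 0.05, 0.21, -2.95], [-0.33, 0.11, -0.92, 0.0, 0.31, -3.11], [-0.31, 0.09, -1.11, -0.17, 0.3, -3.1], [-0.08, 0.06, -1.08, -0.17, 0.17, -2.89], [-0.06, 0.08, -0.89, 0.01, 0.17, -2.88]]
0 1.57 [[-0.15, 0.1, -0.84, 0.05, 0.21, -1.88], [-0.33, 0.11, -0.92, 0.0, 0.31, -2.04], [-0.31, 0.09, -1.11, -0.17, 0.3, -2.03], [-0.08, 0.06, -1.08, -0.17, 0.17, -1.82], [-0.06, 0.08, -0.89, 0.01, 0.17, -1.81]]
0 2
[... 693 characters left out ...]
.24]]
1 0.5 [[-0.15, 0.1, -0.84, 0.05, 0.21, 0.19], [-0.33, 0.11, -0.92, 0.0, 0.31, 0.03], [-0.31, 0.09, -1.11, -0.17, 0.3, 0.04], [-0.08, 0.06, -1.08, -0.17, 0.17, 0.25], [-0.06, 0.08, -0.89, 0.01, 0.17, 0.26]]
1 1.57 [[-0.15, 0.1, -0.84, 0.05, 0.21, 1.26], [-0.33, 0.11, -0.92, 0.0, 0.31, 1.1], [-0.31, 0.09, -1.11, -0.17, 0.3, 1.11], [-0.08, 0.06, -1.08, -0.17, 0.17, 1.32], [-0.06, 0.08, -0.89, 0.01, 0.17, 1.33]]
1 2 [[-0.15, 0.1, -0.84, 0.05, 0.21, 1.69], [-0.33, 0.11, -0.92, 0.0, 0.31, 1.53], [-0.31, 0.09, -1.11, -0.17, 0.3, 1.54], [-0.08, 0.06, -1.08, -0.17, 0.17, 1.75], [-0.06, 0.08, -0.89, 0.01, 0.17, 1.76]]
look [-0.34870384 -0.2965136  -0.88565818  0.45064399  0.31795973  0.51081491]
```

```bash
python3 - <<'E'
from h import *
p,R=pose(1.0,0,.047,half=1,out=.19)
q=planner.inverse_kinematics(p,R); print(q)
q1=q.copy(); q1[0]=monitor.sense()['joint_pos'][0]
robot.movej(q1); robot.movej(q); robot.dwell(.3)
st=monitor.sense(); print(st['time_s'],st['contact_force'],st['tcp_pos']-p)
m=viewer.camera_model('wrist'); im=viewer.get_image('wrist'); save(im,'w1')
np.savez('w1.npz',K=m['K'],xyz=m['xyz'],orientation=m['orientation'])
for t in ['panel','handle_hinge','handle_grip','lamp']:
    r=spotter.landmark_of('wrist',t); print(t,[(np.round(k['location'],1).tolist(),round(k['confidence'],2)) for k in r])
h=P0+.06*radial(1)+.042*N
for n,pt in dict(panel=P0,hinge=h,grip=h-.047*radial(1),TL=P0+.07*U-.07*R_,TR=P0+.07*U+.07*R_,BR=P0-.07*U+.07*R_,BL=P0-.07*U-.07*R_).items(): print(n,proj(w(pt,s0),m).round(1))
E
```

```text
[-0.33772466 -0.27499127 -0.89543966  0.41625622  0.3123852   0.52076368]
4.5333 [-0.54001156  0.27566889 -0.73831299] [-3.26071155e-05  3.50215145e-04  2.74115749e-05]
panel [([261.3, 157.0], 0.84)]
handle_hinge [([255.5, 213.7], 0.74)]
handle_grip [([259.5, 172.9], 0.77)]
lamp []
panel [257.7 159.3]
hinge [257.6 215.3]
grip [257.7 176.2]
TL [335.5 142.4]
TR [273.2 230.5]
BR [182.3 175.6]
BL [239.8  77.2]
```

View pics/w1.png

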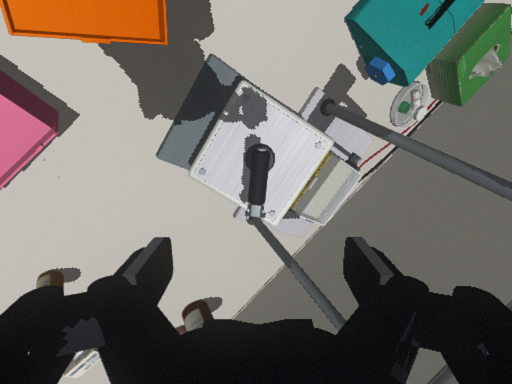

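The wrist picture shows the panel with the folded black handle running from (258,150) down to the metal pin at (256,213). The yellow box is behind it at about (320,185). I'll zoom in to refine this.

```bash
python3 - <<'E'
import cv2
a=cv2.imread('pics/w1.png')[70:240,180:350]
cv2.imwrite('pics/w1c.png',cv2.resize(a,None,fx=3.5,fy=3.5,interpolation=2))
E
```

```text
(no output)
```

View pics/w1c.png

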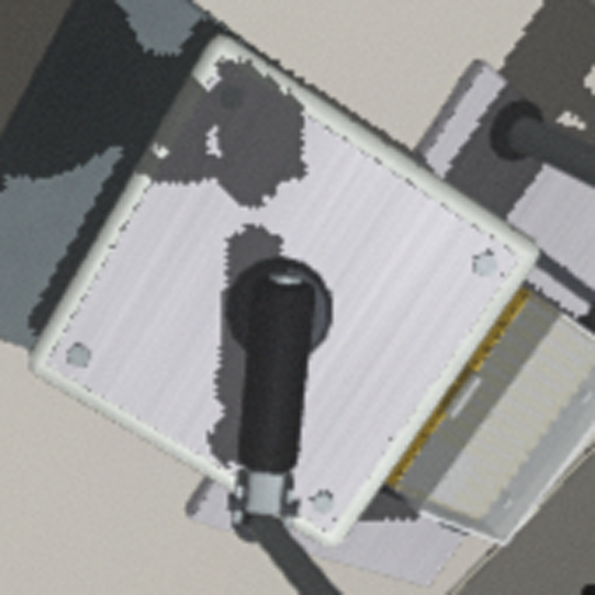

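```bash
python3 - <<'E'
from h import *
m=dict(np.load('w1.npz'))
obs=[('TL',334.3,140.9),('TR',275.7,225.1),('BR',189.4,174.3),('BL',242.3,80.9)]
sg=dict(TL=(1,-1),TR=(1,1),BR=(-1,1),BL=(-1,-1))
def f(v,full=True):
    s=v[:3];a=v[3];c=v[4]
    r=[proj(w(P0+a*(sg[n][0]*U+sg[n][1]*R_),s),m)-[x,y] for n,x,y in obs]
    h=P0+.06*radial(c)+.042*N
    r.append(proj(w(h,s),m)-[255.4,212.8]); r.append(proj(w(h-.076*radial(c),s),m)-[260,149])
    r.append(proj(w(h-.047*radial(c),s),m)-[259.3,173])
    return np.ravel(r)
b=least_squares(f,[*s0,.07,1.0],loss='soft_l1'); print(b.x.round(4)); print(b.fun.round(1).reshape(-1,2))
f2=lambda v:f(np.r_[v[:3],.07,v[3]]); b=least_squares(f2,[*s0,1.0],loss='soft_l1');print(b.x.round(4));print(b.fun.round(1).reshape(-1,2))
E
```

```text
[0.5779 0.0555 0.2455 0.0663 1.1019]
[[-0.7 -0.3]
 [-0.  -0.2]
 [-0.3 -0.4]
 [-0.  -0.5]
 [ 0.2  0.6]
 [ 1.5 -0. ]
 [-0.1  1.5]]
[0.578  0.0553 0.234  1.0941]
[[ 3.4 -0.4]
 [ 0.1  3.7]
 [-4.5  0.1]
 [-0.4 -5.2]
 [ 0.2  0.6]
 [ 1.6 -0.1]
 [-0.1  1.5]]
```

```bash
cat >> h.py <<'E'
s1=np.array([.578,.0556,.244]); C1=1.10
def loc(v,s=s1): # world vec -> (U,R,N) panel comps
    q=rz(s[2]).T@v; return np.array([q@U,q@R_,q@N])
E
python3 - <<'E'
from h import *
effector.set_gripper(.6)
G=lambda out:pose(C1,0,.046,s=s1,half=1,out=out)
robot.move_linear(*G(.06),rate=.25)
m=viewer.camera_model('wrist'); im=viewer.get_image('wrist'); save(im,'w2')
h=P0+.06*radial(C1)+.042*N
print([proj(w(k,s1),m).round() for k in (P0,h,h-.047*radial(C1))])
print([(t,[np.round(r['location']).tolist() for r in spotter.landmark_of('wrist',t)[:1]]) for t in ('panel','handle_hinge','handle_grip')])
robot.dwell(.2); st=monitor.sense(); print(st['time_s'],st['contact_force'],st['moment'])
E
```

```text
[array([258., 182.]), array([258., 274.]), array([258., 213.])]
[('panel', [[258.0, 180.0]]), ('handle_hinge', [[255.0, 273.0]]), ('handle_grip', [[258.0, 214.0]])]
6.2917 [-0.76457894  0.77493242 -0.07566904] [-0.15744472  0.59296729 -0.01052215]
```

View pics/w2.png

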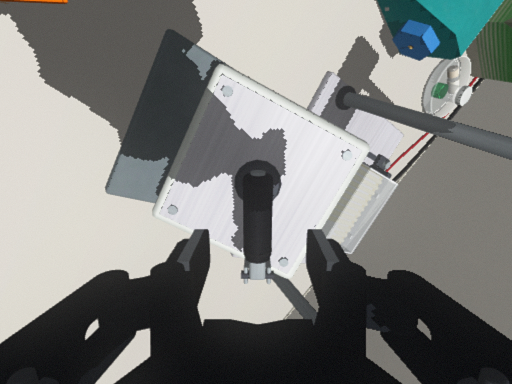

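The handle is centred between the fingers: it runs down column 258, with the pin at (257,273), as predicted. I'll close on it now.

```bash
python3 - <<'E'
from h import *
G=lambda out:pose(C1,0,.046,s=s1,half=1,out=out)
robot.move_linear(*G(.005),rate=.12)
st=monitor.sense(); print('down',loc(st['contact_force']))
effector.set_gripper(0,25); robot.dwell(.2)
st=monitor.sense(); print(st['time_s'],st['gripper_width'],loc(st['contact_force']),st['moment'])
im=viewer.get_image('wrist'); save(im,'w3')
E
```

```text
down [-0.03876719  0.64969475  0.69349868]
7.4833 0.2186757792624346 [-1.38207475  2.03869519  3.17921273] [-0.6164841   0.74793514 -0.32400364]
```

View pics/w3.png

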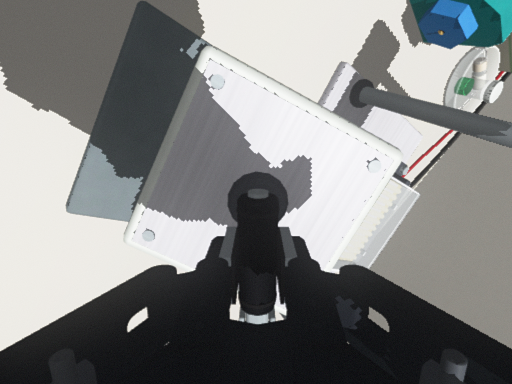

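The jaws have gripped the sleeve at about 19 mm width, near (258,240). Next is the swing out.

```bash
python3 - <<'E'
from h import *
for phi in np.arange(.2,1.45,.2):
    robot.move_linear(*pose(C1,phi,.046,s=s1,half=1,out=.005),rate=.08)
    st=monitor.sense(); f=rz(s1[2]).T@st['contact_force']
    print(round(st['time_s'],2),round(phi,2),round(st['gripper_width'],3),'rad,tan,N',(f@radial(C1)).round(1),(f@tang(C1)).round(1),(f@N).round(1))
    if np.linalg.norm(f)>30: break
im=viewer.get_image('wrist'); save(im,'w4')
E
```

```text
7.8 0.2 0.223 rad,tan,N 2.4 3.3 -1.4
8.07 0.4 0.219 rad,tan,N 2.6 2.9 -1.8
8.33 0.6 0.22 rad,tan,N 0.4 3.6 -0.7
8.6 0.8 0.216 rad,tan,N -2.9 3.0 -0.6
8.87 1.0 0.215 rad,tan,N -4.1 2.0 1.6
9.13 1.2 0.219 rad,tan,N -5.3 2.3 5.7
9.4 1.4 0.216 rad,tan,N -5.0 2.3 7.0
```

View pics/w4.png

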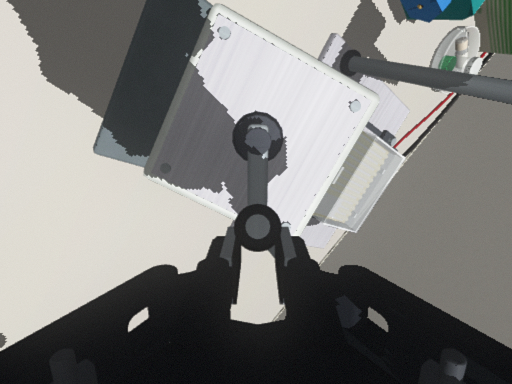

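The handle is nearly upright: its end is at (258,228), and the arm runs up to the hub at (258,137). I'll push it onto the stop while reading the force.

```bash
python3 - <<'E'
from h import *
for phi in (1.48,1.53,1.57,1.61,1.65,1.69,1.73):
    robot.move_linear(*pose(C1,phi,.046,s=s1,half=1,out=.005),rate=.03); robot.dwell(.1)
    st=monitor.sense(); f=rz(s1[2]).T@st['contact_force']
    print(round(st['time_s'],2),round(phi,2),round(st['gripper_width'],3),'rad,tan,N',(f@radial(C1)).round(1),(f@tang(C1)).round(1),(f@N).round(1))
    if f@radial(C1)<-14: break
m=viewer.camera_model('wrist');im=viewer.get_image('wrist'); save(im,'w5')
h=P0+.06*radial(C1)+.042*N
print([proj(w(k,s1),m).round() for k in (P0,h,h+.079*N)])
E
```

```text
9.82 1.48 0.212 rad,tan,N -6.1 2.8 6.7
10.18 1.53 0.209 rad,tan,N -5.6 2.3 4.9
10.53 1.57 0.201 rad,tan,N -7.5 1.9 5.9
10.88 1.61 0.202 rad,tan,N -7.6 1.9 5.8
11.22 1.65 0.189 rad,tan,N -5.6 3.0 1.7
11.57 1.69 0.192 rad,tan,N -5.6 2.3 6.8
11.93 1.73 0.177 rad,tan,N -4.8 3.2 5.1
[array([259., 115.]), array([259., 210.]), array([259., 274.])]
```

View pics/w5.png

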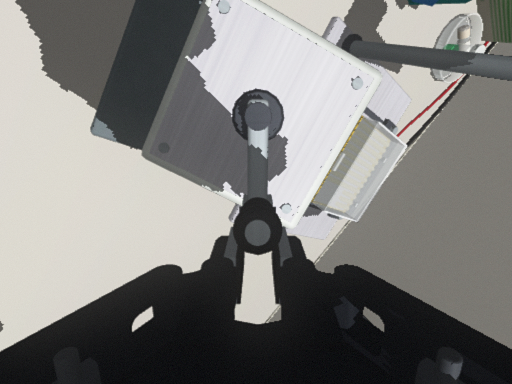

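```bash
python3 - <<'E'
from h import *
m=viewer.camera_model('wrist'); h=P0+.06*radial(C1)+.042*N
for phi in np.arange(.8,1.6,.1): print(round(phi,2),[proj(w(h+L*(-np.cos(phi)*radial(C1)+np.sin(phi)*N),s1),m).round() for L in (.014,.076,.082)])
st=monitor.sense();d=rz(s1[2]).T@(st['tcp_pos']-w(h,s1)); print(d@radial(C1),d@tang(C1),d@N)
import cv2
a=cv2.imread('pics/w5.png')[90:260,170:350]
cv2.imwrite('pics/w5c.png',cv2.resize(a,None,fx=3.3,fy=3.3,interpolation=2))
E
```

```text
0.8 [array([259., 200.]), array([259., 132.]), array([259., 122.])]
0.9 [array([259., 202.]), array([259., 147.]), array([259., 138.])]
1.0 [array([259., 204.]), array([259., 163.]), array([259., 157.])]
1.1 [array([259., 206.]), array([259., 181.]), array([259., 177.])]
1.2 [array([259., 208.]), array([259., 200.]), array([259., 199.])]
1.3 [array([259., 211.]), array([259., 220.]), array([259., 221.])]
1.4 [array([259., 213.]), array([259., 239.]), array([259., 243.])]
1.5 [array([259., 215.]), array([259., 257.]), array([259., 264.])]
0.006504654148241591 0.00040463492667728446 0.05049770821512271
```

View pics/w5c.png

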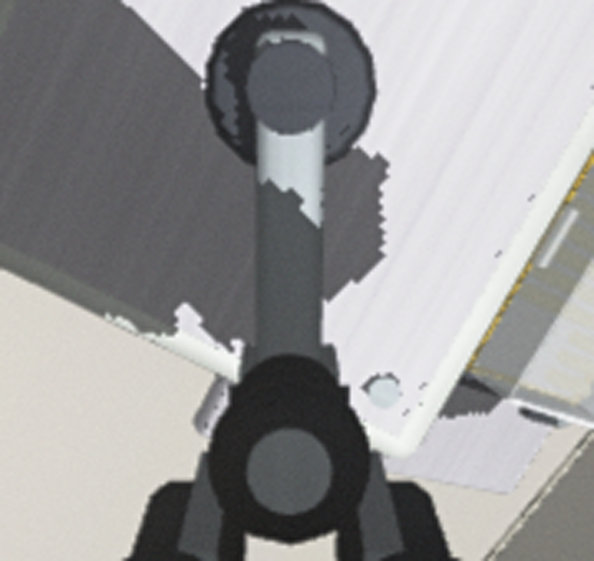

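The handle lagged and stands at about 1.36 rad. Its end is at (258,232), where an upright handle would show at row ~265. The pads slipped because the tool orientation stayed fixed. I'll re-grip in line with the handle and turn the tool with it.

```bash
cat >> h.py <<'E'
def pose2(c,phi,r,psi=None,s=s1,rad=.06):
    """TCP on handle axis at r from pin, tool z along -handle dir for fold angle psi"""
    psi=phi if psi is None else psi
    hd=lambda a:-np.cos(a)*radial(c)+np.sin(a)*N
    p=P0+rad*radial(c)+.042*N+r*hd(phi); x=-tang(c); z=-hd(psi)
    return w(p,s), rz(s[2])@np.stack([x,np.cross(z,x),z],1)
def rep(c,tag):
    st=monitor.sense(); f=rz(s1[2]).T@st['contact_force']
    print(tag,round(st['time_s'],2),'w',round(st['gripper_width'],3),'rad,tan,N',(f@radial(c)).round(1),(f@tang(c)).round(1),(f@N).round(1)); return f
E
python3 - <<'E'
from h import *
effector.set_gripper(.42)
robot.move_linear(*pose2(C1,1.36,.052),rate=.08); rep(C1,'open')
m=viewer.camera_model('wrist');im=viewer.get_image('wrist'); save(im,'w6')
effector.set_gripper(0,40); robot.dwell(.1); rep(C1,'grip')
for phi in (1.42,1.47,1.52,1.56,1.59,1.62):
    robot.move_linear(*pose2(C1,phi,.052),rate=.03); robot.dwell(.1)
    f=rep(C1,phi)
    if f@radial(C1)<-12: break
m=viewer.camera_model('wrist');im=viewer.get_image('wrist'); save(im,'w7')
h=P0+.06*radial(C1)+.042*N
for phi in (1.3,1.4,1.5,1.57): print(round(phi,2),[proj(w(h+L*(-np.cos(phi)*radial(C1)+np.sin(phi)*N),s1),m).round() for L in (.076,.082)])
E
```

```text
open 12.73 w 0.421 rad,tan,N -0.0 -0.6 -0.1
grip 13.17 w 0.224 rad,tan,N 3.3 1.0 2.9
1.42 13.52 w 0.226 rad,tan,N -0.8 -1.7 1.3
1.47 13.87 w 0.218 rad,tan,N -2.3 -1.3 1.7
1.52 14.22 w 0.221 rad,tan,N -4.1 -0.9 5.4
1.56 14.57 w 0.222 rad,tan,N -3.9 -1.4 7.3
1.59 14.92 w 0.223 rad,tan,N -3.3 -1.1 8.1
1.62 15.27 w 0.22 rad,tan,N -2.4 -2.0 8.1
1.3 [array([258., 226.]), array([258., 227.])]
1.4 [array([258., 245.]), array([258., 249.])]
1.5 [array([258., 263.]), array([258., 269.])]
1.57 [array([258., 275.]), array([258., 283.])]
```

View pics/w6.png

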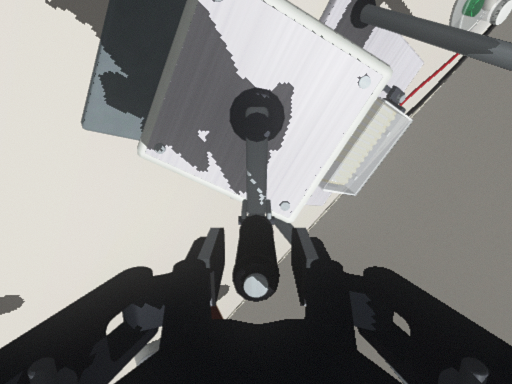

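View pics/w7.png

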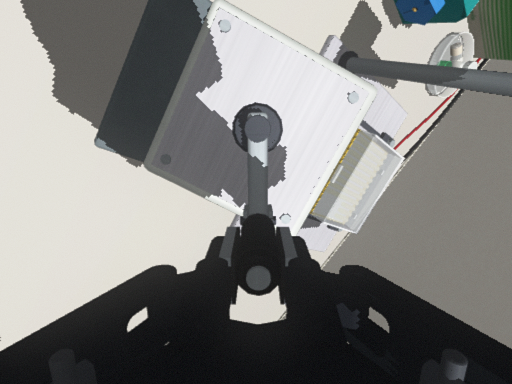

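```bash
python3 - <<'E'
from h import *
for phi in (1.65,1.68,1.71):
    robot.move_linear(*pose2(C1,phi,.054),rate=.03); robot.dwell(.1)
    f=rep(C1,phi); print(monitor.sense()['moment'].round(2))
    if f@radial(C1)<-12: break
robot.move_linear(*pose2(C1,1.571,.054),rate=.03)
effector.set_gripper(.42); robot.dwell(.1); rep(C1,'open')
m=viewer.camera_model('wrist');im=viewer.get_image('wrist'); save(im,'w8')
h=P0+.06*radial(C1)+.042*N
for phi in (1.3,1.4,1.5,1.57): print(round(phi,2),[proj(w(h+L*(-np.cos(phi)*radial(C1)+np.sin(phi)*N),s1),m).round() for L in (.014,.076,.082)])
print(proj(w(P0,s1),m).round(1))
im=viewer.get_image('scene'); save(im,'s8')
a=im[165:285,190:330]; save(cv2.resize(a,None,fx=5,fy=5,interpolation=2),'s8c')
E
```

```text
1.65 15.67 w 0.22 rad,tan,N -5.0 -3.2 -14.2
[0.49 0.01 0.3 ]
1.68 16.02 w 0.22 rad,tan,N -6.4 -3.5 -10.6
[0.69 0.27 0.44]
1.71 16.37 w 0.224 rad,tan,N -9.8 -3.5 -5.5
[1.23 0.69 0.8 ]
open 17.18 w 0.418 rad,tan,N 0.1 0.1 -1.2
1.3 [array([258., 218.]), array([258., 230.]), array([258., 232.])]
1.4 [array([258., 220.]), array([258., 249.]), array([258., 253.])]
1.5 [array([258., 222.]), array([258., 266.]), array([258., 273.])]
1.57 [array([258., 224.]), array([258., 278.]), array([258., 286.])]
[257.9 122.9]
```

View pics/w8.png

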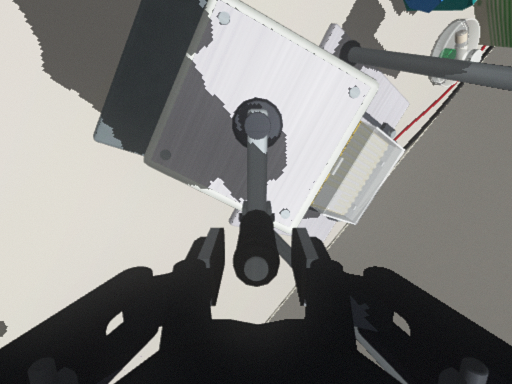

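View pics/s8c.png

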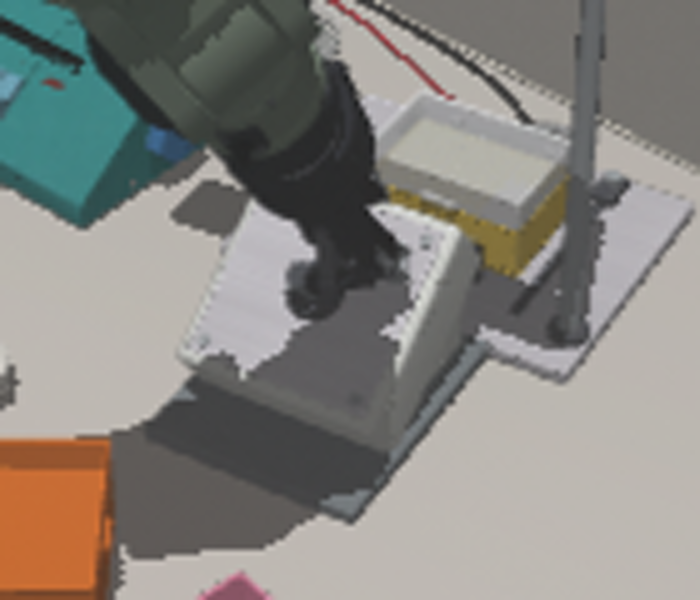

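It was pulled back slightly when I backed off while still gripping (end at row 269). I'll push to the stop again, release there, and measure.

```bash
python3 - <<'E'
from h import *
robot.move_linear(*pose2(C1,1.52,.054),rate=.05)
effector.set_gripper(0,40); robot.dwell(.1); rep(C1,'grip')
for phi in (1.60,1.64,1.68,1.71):
    robot.move_linear(*pose2(C1,phi,.054),rate=.03); robot.dwell(.1)
    f=rep(C1,phi); print(monitor.sense()['moment'].round(2))
effector.set_gripper(.42); robot.dwell(.1); rep(C1,'open')
robot.move_linear(*pose2(C1,1.571,.054),rate=.05)
m=viewer.camera_model('wrist');im=viewer.get_image('wrist'); save(im,'w9')
h=P0+.06*radial(C1)+.042*N
for phi in (1.4,1.5,1.57,1.65): print(round(phi,2),[proj(w(h+L*(-np.cos(phi)*radial(C1)+np.sin(phi)*N),s1),m).round() for L in (.014,.076,.082)])
save(cv2.resize(im[70:300,150:370],None,fx=2.6,fy=2.6,interpolation=2),'w9c')
print(np.round(spotter.landmark_of('wrist','panel')[0]['location'],1),proj(w(P0,s1),m),[np.round(spotter.landmark_of('wrist',k)[:1],1) if 0 else [x['location'] for x in spotter.landmark_of('wrist',k)[:1]] for k in('handle_hinge','handle_grip')],[proj(w(h+L*N,s1),m) for L in (0,.047)])
E
```

```text
grip 17.91 w 0.223 rad,tan,N -0.5 2.4 6.6
1.6 18.3 w 0.223 rad,tan,N -1.7 1.2 7.4
[0.06 1.16 0.21]
1.64 18.65 w 0.225 rad,tan,N -4.5 1.6 8.6
[0.02 1.02 0.28]
1.68 19.0 w 0.221 rad,tan,N -8.8 -0.5 10.7
[0.65 1.45 0.77]
1.71 19.35 w 0.222 rad,tan,N -10.3 -0.4 11.3
[0.99 1.55 0.98]
open 19.76 w 0.422 rad,tan,N 1.3 -0.4 0.7
1.4 [array([258., 223.]), array([259., 253.]), array([259., 257.])]
1.5 [array([258., 225.]), array([259., 270.]), array([259., 277.])]
1.57 [array([258., 227.]), array([259., 282.]), array([259., 290.])]
1.65 [array([258., 228.]), array([259., 294.]), array([259., 304.])]
[258.6 127.2] [258.44838178 125.92580458] [[[256.7, 221.6]], []] [array([258.39785812, 219.06246583]), array([258.52875061, 250.56916817])]
```

View pics/w9c.png

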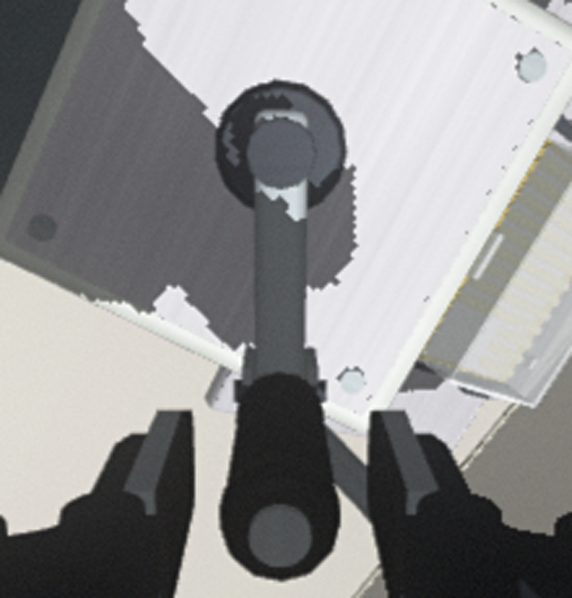

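By image the handle is still ~0.07 rad short, though that is within the uncertainty. For a clean test I'll turn the jaws a quarter so one pad pushes the handle radially outward with no twisting.

```bash
cat >> h.py <<'E'
def pose3(c,rad,r,a,s=s1):
    """tool along -N, at radius rad along radial(c), r beyond hinge height; jaw x=-tang(a)"""
    p=P0+rad*radial(c)+(.042+r)*N; x=-tang(a); z=-N
    return w(p,s), rz(s[2])@np.stack([x,np.cross(z,x),z],1)
A3=C1-np.pi/2
E
python3 - <<'E'
from h import *
effector.set_gripper(.6)
print(planner.inverse_kinematics(*pose3(C1,.058,.058,A3)))
robot.move_linear(*pose3(C1,.057,.058,(C1+A3)/2),rate=.05)
robot.move_linear(*pose3(C1,.057,.058,A3),rate=.05); robot.dwell(.1); rep(C1,'rot')
im=viewer.get_image('wrist'); save(im,'w10')
E
```

```text
[-0.29596704  0.09131384 -0.88002671  0.05847894  0.2993894  -0.92717048]
rot 22.55 w 0.597 rad,tan,N -0.4 -0.6 -0.3
```

View pics/w10.png

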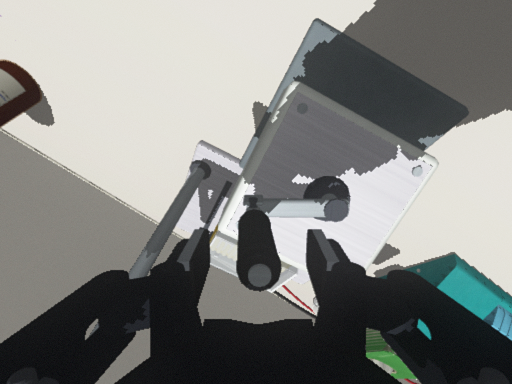

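```bash
python3 - <<'E'
from h import *
m=viewer.camera_model('wrist'); h=P0+.06*radial(C1)+.042*N
for phi in (1.4,1.45,1.5,1.571): print(round(phi,2),[proj(w(h+L*(-np.cos(phi)*radial(C1)+np.sin(phi)*N),s1),m).round(1).tolist() for L in (0,.014,.047,.076,.082)])
print(proj(w(P0+.03*N,s1),m))
im=cv2.imread('pics/w10.png')[:,:,::-1]; save(cv2.resize(im[160:300,190:360],None,fx=4,fy=4,interpolation=2),'w10c')
E
```

```text
1.4 [[253.8, 215.8], [257.2, 223.1], [267.6, 245.3], [281.1, 273.9], [284.6, 281.5]]
1.45 [[253.8, 215.8], [256.1, 223.2], [263.2, 245.5], [272.5, 274.6], [275.0, 282.3]]
1.5 [[253.8, 215.8], [255.0, 223.2], [258.8, 245.7], [263.8, 275.1], [265.1, 282.9]]
1.57 [[253.8, 215.8], [253.5, 223.2], [252.5, 245.8], [251.3, 275.3], [251.0, 283.1]]
[336.30476372 210.24761704]
```

View pics/w10c.png

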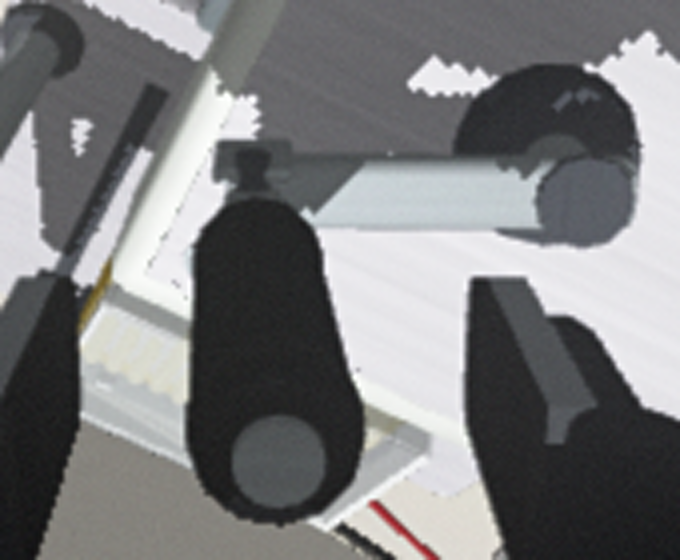

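```bash
python3 - <<'E'
from h import *
robot.move_linear(*pose3(C1,.068,.058,A3),rate=.06)
for rad in np.arange(.070,.086,.0015):
    robot.move_linear(*pose3(C1,rad,.058,A3),rate=.03); robot.dwell(.08)
    f=rep(C1,round(rad,4))
    if f@radial(C1)<-9: break
m=viewer.camera_model('wrist'); im=viewer.get_image('wrist'); save(im,'w11')
save(cv2.resize(im[160:300,190:360],None,fx=4,fy=4,interpolation=2),'w11c')
h=P0+.06*radial(C1)+.042*N
print([proj(w(h+L*N,s1),m).round(1).tolist() for L in (0,.014,.047,.076,.082)])
E
```

```text
0.07 23.27 w 0.602 rad,tan,N -0.2 0.5 0.2
0.0715 23.6 w 0.6 rad,tan,N 0.5 -0.3 -0.1
0.073 23.93 w 0.601 rad,tan,N -1.3 -0.2 0.8
0.0745 24.27 w 0.601 rad,tan,N -0.8 0.3 0.2
0.076 24.6 w 0.603 rad,tan,N -1.2 -0.2 1.5
0.0775 24.93 w 0.599 rad,tan,N -4.4 -0.4 2.8
0.079 25.27 w 0.6 rad,tan,N -6.2 -1.0 4.0
0.0805 25.6 w 0.596 rad,tan,N -8.7 -0.6 6.3
0.082 25.93 w 0.599 rad,tan,N -11.6 -1.0 7.5
[[282.9, 217.3], [284.9, 224.8], [291.2, 247.7], [299.3, 277.6], [301.4, 285.6]]
```

View pics/w11c.png

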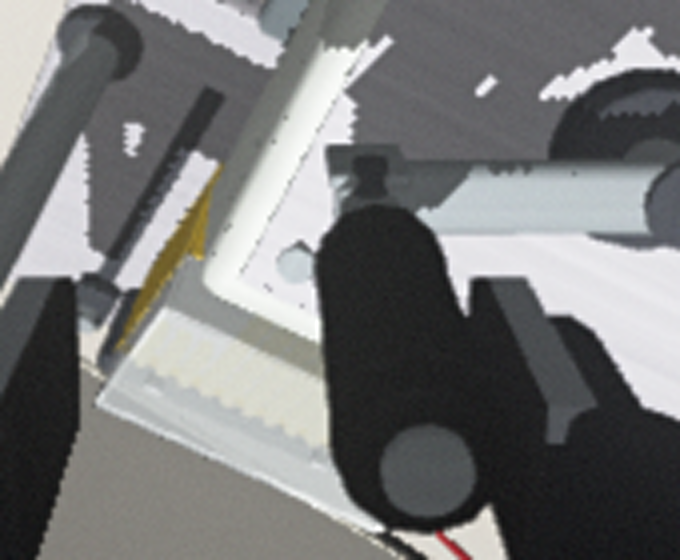

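The force stayed flat at ~1.2 N (hinge friction), then rose 1.7 N/mm from rad 0.0765. So the handle is on its stop, and its end at (297,278) matches the upright prediction of (299,278). Now I'll centre, grip and wind.

```bash
cat >> h.py <<'E'
import json,os
def crank_to(c0,c1,step,log,R=.0605,r=.056,dw=.0,n=1,pic=False,lim=18):
    k=max(1,int(np.ceil(abs(c1-c0)/step)))
    for c in np.linspace(c0,c1,k+1)[1:]:
        robot.move_linear(*pose3(c,R,r,A3),rate=.07)
        if dw: robot.dwell(dw)
        F=[];
        for _ in range(n):
            st=monitor.sense(); F.append(rz(s1[2]).T@st['contact_force'])
            if n>1: robot.dwell(.02)
        f=np.mean(F,0); d=rz(s1[2]).T@(st['tcp_pos']-w(P0,s1)); ca=np.arctan2(d@R_,d@U)%(2*np.pi)
        row=[c,ca,np.hypot(d@R_,d@U),f@radial(c),-f@tang(c),f@N,st['gripper_width'],st['time_s']]
        log.append(row); print(np.round(row,3).tolist())
        if pic:
            im=viewer.get_image('scene'); np.save('pics/sc_%.2f.npy'%c,im)
        if -f@tang(c)>lim: print('LIMIT'); return c
    return c
E
python3 - <<'E'
from h import *
robot.move_linear(*pose3(C1,.0605,.056,A3),rate=.06)
effector.set_gripper(0,60); robot.dwell(.1); rep(C1,'grip')
log=[]
crank_to(C1,2.3,.2,log)
im=viewer.get_image('wrist'); save(im,'w12')
json.dump(log,open('log1.json','w'))
E
```

```text
grip 26.98 w 0.213 rad,tan,N -0.7 -0.4 5.5
[1.3, 1.292, 0.061, -2.601, 1.366, 6.376, 0.221, 27.308]
[1.5, 1.495, 0.061, -2.874, 0.62, 6.264, 0.214, 27.633]
[1.7, 1.696, 0.06, -2.689, 0.674, 7.167, 0.213, 27.958]
[1.9, 1.896, 0.06, -3.398, 1.48, 5.941, 0.216, 28.283]
[2.1, 2.095, 0.06, -2.763, 1.484, 5.91, 0.214, 28.608]
[2.3, 2.294, 0.06, -3.677, 2.178, 5.744, 0.21, 28.933]
```

View pics/w12.png

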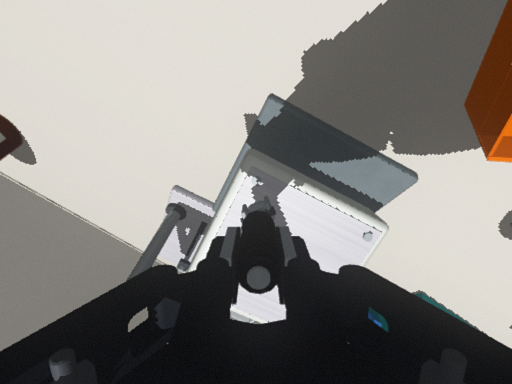

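```bash
python3 - <<'E'
from h import *
log=json.load(open('log1.json'))
crank_to(2.3,3.9,.2,log)
im=viewer.get_image('wrist'); save(im,'w13')
im=viewer.get_image('top'); save(im,'t13'); np.save('t13.npy',im)
json.dump(log,open('log1.json','w'))
im=viewer.get_image('scene');save(cv2.resize(im[165:285,190:330],None,fx=5,fy=5,interpolation=2),'s13c'); np.save('s13.npy',im)
E
```

```text
[2.5, 2.492, 0.06, -3.256, 1.246, 5.728, 0.217, 29.308]
[2.7, 2.689, 0.06, -3.76, 1.716, 4.565, 0.22, 29.633]
[2.9, 2.884, 0.06, -4.417, 2.201, 4.321, 0.218, 29.958]
[3.1, 3.083, 0.06, -4.452, 2.833, 3.448, 0.217, 30.283]
[3.3, 3.282, 0.06, -4.447, 3.765, 4.258, 0.217, 30.608]
[3.5, 3.483, 0.06, -5.594, 4.153, 4.305, 0.217, 30.933]
[3.7, 3.68, 0.06, -5.896, 3.011, 3.678, 0.213, 31.258]
[3.9, 3.874, 0.06, -6.073, 3.201, 3.444, 0.216, 31.583]
```

View pics/w13.png

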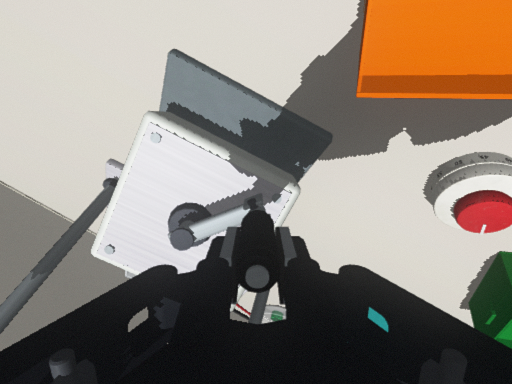

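View pics/s13c.png

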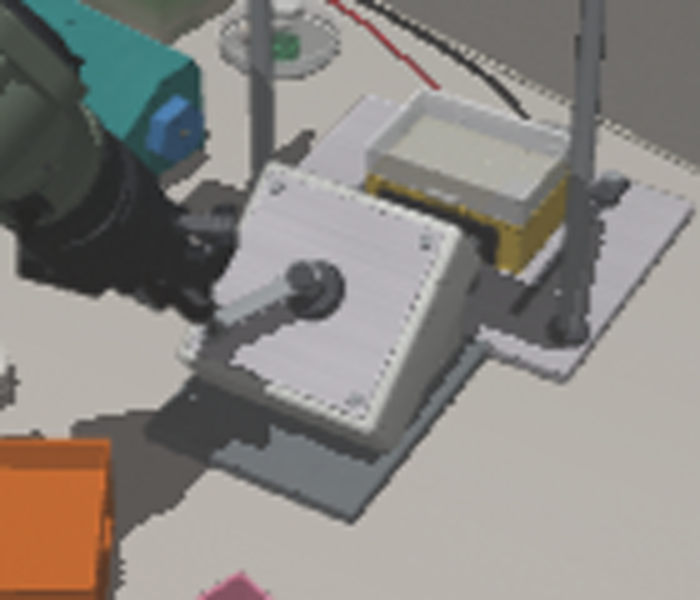

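The wrist and scene pictures show the crank turning with the handle upright, and the black pad now out at scene crop (440,215) near the box. Now fine steps.

```bash
python3 - <<'E'
from h import *
log=[]
crank_to(3.9,5.1,.15,log,dw=.03,n=4,pic=True,lim=9)
json.dump(log,open('log2.json','w'))
E
python3 - <<'E'
import numpy as np,cv2,glob
fs=sorted(glob.glob('pics/sc_*.npy')); ref=None
base=np.load('s13.npy')[180:225,262:310].astype(np.float32).mean(2)
win=cv2.createHanningWindow((base.shape[1],base.shape[0]),cv2.CV_32F)
for f in fs:
    a=np.load(f)[180:225,262:310].astype(np.float32).mean(2)
    print(f[-8:-4],np.round(cv2.phaseCorrelate(base,a,win)[0],2),round(float(np.abs(a-base).mean()),2))
E
```

```text
[4.05, 4.016, 0.06, -6.18, 2.834, 4.315, 0.217, 32.1]
[4.2, 4.159, 0.06, -5.717, 2.76, 4.874, 0.219, 32.533]
[4.35, 4.299, 0.06, -5.915, 2.619, 6.377, 0.218, 32.967]
[4.5, 4.439, 0.06, -5.223, 2.517, 7.356, 0.221, 33.4]
[4.65, 4.577, 0.06, -4.532, 1.874, 8.889, 0.22, 33.833]
[4.8, 4.717, 0.06, -3.197, 2.547, 10.465, 0.219, 34.267]
[4.95, 4.86, 0.06, -2.022, 3.377, 11.484, 0.218, 34.7]
[5.1, 5.008, 0.06, -0.912, 3.415, 12.513, 0.222, 35.133]
4.05 [-0.09  0.41] 0.82
4.20 [-0.22  0.4 ] 19.93
4.35 [-0.43  0.56] 28.78
4.50 [0.05 0.53] 33.7
4.65 [-0.32  0.44] 36.85
4.80 [0.37 0.56] 38.92
4.95 [ 0.1  -0.41] 40.54
5.10 [-0.26 -0.65] 42.01
```

```bash
python3 - <<'E'
from h import *
c=5.1
for _ in range(2):
    st=monitor.sense(); p,R=pose3(c,.0605,.056,A3); d=rz(s1[2]).T@(st['tcp_pos']-p)
    print('err rad,tan,N mm',(np.array([d@radial(c),d@tang(c),d@N])*1e3).round(2), 'rot err',cv2.Rodrigues(R.T@st['ee_rot'])[0].ravel().round(3))
    rep(c,'f'); print('moment (R,U,N)',loc(st['moment']).round(2)); robot.dwell(.1)
save(viewer.get_image('wrist'),'w14')
im=viewer.get_image('top'); save(cv2.resize(im[110:230,180:330],None,fx=4,fy=4,interpolation=2),'t14c')
im=viewer.get_image('scene'); save(cv2.resize(im[165:285,190:330],None,fx=5,fy=5,interpolation=2),'s14c')
E
```

```text
err rad,tan,N mm [-0.91 -5.53 -0.35] rot err [0.007 0.007 0.001]
f 35.2 w 0.215 rad,tan,N -1.1 -2.7 12.5
moment (R,U,N) [ 0.08 -1.12  0.  ]
err rad,tan,N mm [-0.89 -5.53 -0.35] rot err [0.007 0.007 0.001]
f 35.3 w 0.217 rad,tan,N -1.8 -2.9 13.0
moment (R,U,N) [ 0.13 -1.15 -0.02]
```

View pics/w14.png

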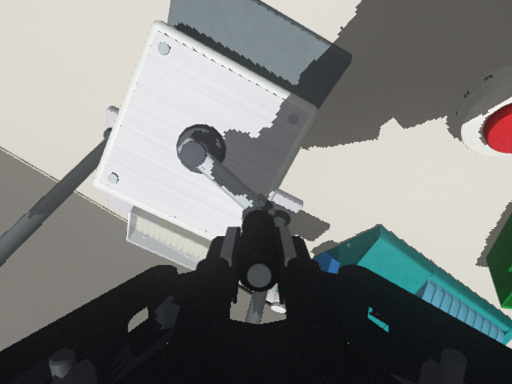

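View pics/s14c.png

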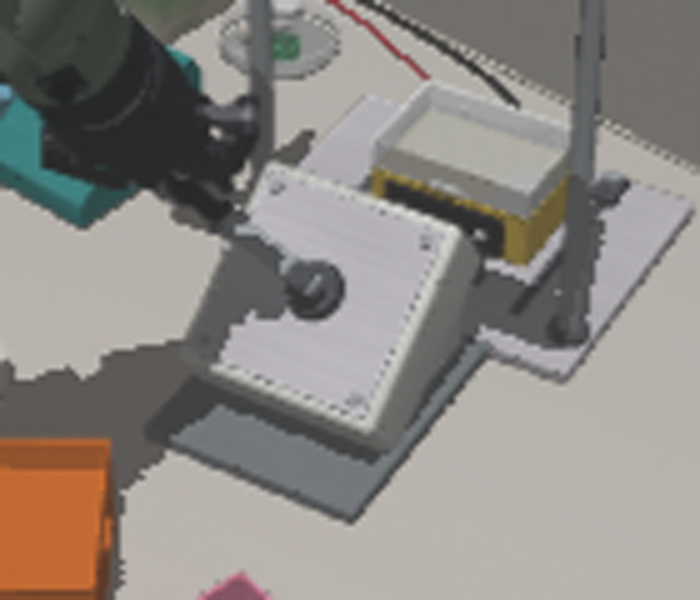

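View pics/t14c.png

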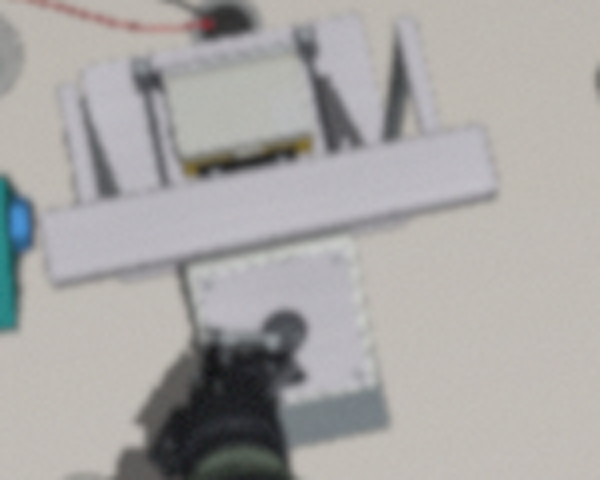

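```bash
python3 - <<'E'
from h import *
st=monitor.sense(); q=planner.inverse_kinematics(*pose3(5.1,.0605,.056,A3))
print((q-st['joint_pos']).round(4)); print(st['joint_pos'].round(3)); print(st['joint_efforts'].round(2)); print(st['contact_force'],st['moment'])
im=viewer.get_image('scene'); save(im,'s15')
im=viewer.get_image('top'); save(im,'t15')
E
```

```text
[ 0.0005 -0.0003  0.0042 -0.0052 -0.0011  0.0007]
[-0.036  0.049 -0.957 -0.018  0.16  -0.702]
[ -0.04 -22.95  25.32  -5.85   0.47  -0.  ]
[-9.55022239 -1.05090532  8.22003342] [-0.20095972  1.13379088  0.08635484]
```

View pics/s15.png

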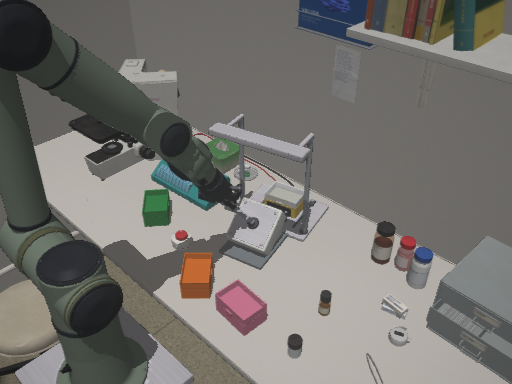

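View pics/t15.png

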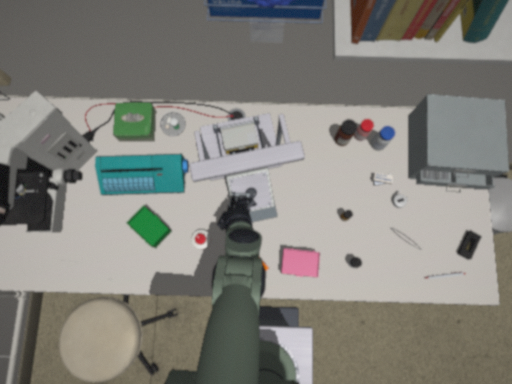

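The pad has reached the box and is moving it. The tool lags 5 mm with odd axial force, so I'll release and re-grip to clear the build-up and get a free-space force reading here.

```bash
python3 - <<'E'
from h import *
def err(c,tag,R=.0605):
    st=monitor.sense(); p,_=pose3(c,R,.056,A3); d=rz(s1[2]).T@(st['tcp_pos']-p)
    print(tag,'err rad,tan,N mm',(np.array([d@radial(c),d@tang(c),d@N])*1e3).round(2)); rep(c,'  ')
err(5.1,'gripped')
effector.set_gripper(.34); robot.dwell(.15); err(5.1,'free')
im=viewer.get_image('wrist'); save(im,'w15'); 
E
```

```text
gripped err rad,tan,N mm [-0.87 -5.55 -0.34]
   35.65 w 0.216 rad,tan,N -1.6 -3.3 12.6
free err rad,tan,N mm [-0.14 -0.54 -0.23]
   36.07 w 0.337 rad,tan,N -0.0 0.9 -0.2
```

View pics/w15.png

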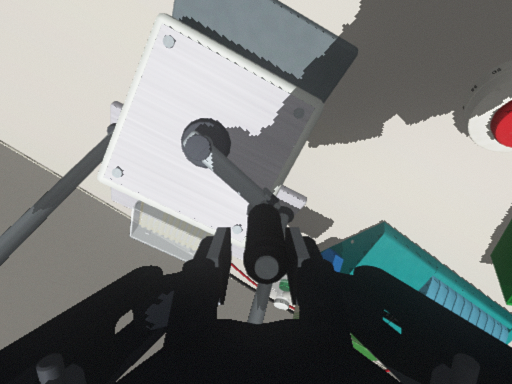

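The free handle stays upright, with its end at (266,266). For a clean feel from here I'll push with one flat pad along the tangent and the jaws just caging the sleeve, so there's no axial binding.

```bash
cat >> h.py <<'E'
def push(cs,log,R=.0605,r=.054,n=5,lim=13,rate=.05):
    for c in cs:
        robot.move_linear(*pose3(c,R,r,c-2*np.pi),rate=rate)
        F=[]
        for _ in range(n):
            st=monitor.sense(); F.append(rz(s1[2]).T@st['contact_force']); robot.dwell(.015)
        f=np.mean(F,0); d=rz(s1[2]).T@(st['tcp_pos']-w(P0,s1)); ca=np.arctan2(d@R_,d@U)%(2*np.pi)
        row=[c,ca,np.hypot(d@R_,d@U),f@radial(c),-f@tang(c),f@N,st['gripper_width'],st['time_s']]
        log.append(row); print(np.round(row,3).tolist())
        if -f@tang(c)>lim: print('LIMIT'); break
    return log
E
python3 - <<'E'
from h import *
robot.move_linear(*pose3(5.0,.0605,.054,5.0-2*np.pi),rate=.06)
effector.set_gripper(.30)
log=push([5.04,5.08,5.12,5.17,5.22,5.29,5.36,5.43],[])
json.dump(log,open('log3.json','w'))
save(viewer.get_image('wrist'),'w16')
E
```

```text
[5.04, 5.037, 0.061, 0.416, 0.732, -0.052, 0.3, 37.608]
[5.08, 5.051, 0.06, 0.132, 4.208, 2.413, 0.301, 37.942]
[5.12, 5.085, 0.06, 0.223, 4.372, 3.494, 0.303, 38.275]
[5.17, 5.135, 0.06, 0.412, 5.308, 2.725, 0.303, 38.608]
[5.22, 5.185, 0.06, 0.131, 4.975, 2.781, 0.297, 38.942]
[5.29, 5.259, 0.06, 0.391, 4.585, 2.427, 0.302, 39.275]
[5.36, 5.33, 0.06, -0.196, 4.578, 1.989, 0.295, 39.608]
[5.43, 5.399, 0.06, -0.001, 5.073, 2.44, 0.298, 39.942]
```

View pics/w16.png

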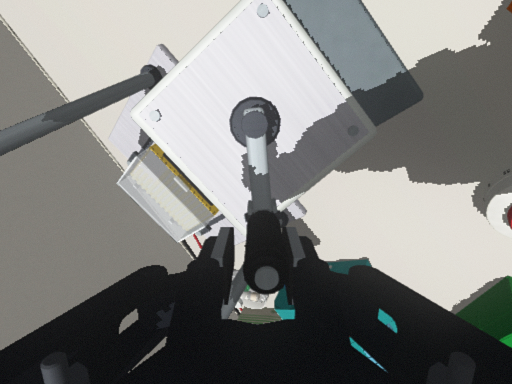

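That gives a clean 4.7 N friction plateau with no bite yet. Handle still upright. Continuing.

```bash
python3 - <<'E'
from h import *
log=json.load(open('log3.json'))
log=push(np.arange(5.53,6.24,.1),log,lim=8.6)
json.dump(log,open('log3.json','w'))
E
```

```text
[5.53, 5.502, 0.06, -0.717, 4.86, 2.268, 0.297, 40.35]
[5.63, 5.601, 0.06, 0.133, 5.15, 2.706, 0.299, 40.708]
[5.73, 5.701, 0.061, 0.123, 5.409, 2.504, 0.301, 41.067]
[5.83, 5.799, 0.061, -0.105, 6.103, 2.772, 0.296, 41.425]
[5.93, 5.899, 0.061, 0.142, 5.718, 2.223, 0.3, 41.783]
[6.03, 5.998, 0.061, 0.13, 6.065, 2.474, 0.299, 42.142]
[6.13, 6.097, 0.061, 0.394, 6.873, 1.735, 0.299, 42.5]
[6.23, 6.196, 0.061, 0.621, 7.095, 1.784, 0.297, 42.858]
```

```bash
cat > fit.py <<'E'
from h import *
def fit(log):
    L=np.array(log)[1:]; x,y=L[:,1].copy(),L[:,4]; x[x<3]+=2*np.pi
    g=lambda v: v[0]+v[2]*np.maximum(0,x-v[1])-y
    b=least_squares(g,[4.8,5.6,3.2],loss='soft_l1',f_scale=.5); b2=least_squares(lambda v:g([v[0],v[1],3.2]),[4.8,5.6])
    print('free',b.x.round(2),'fixed slope',b2.x.round(2),'past bite',x[-1]-b2.x[1],x[-1]-b.x[1])
E
python3 - <<'E'
from fit import *
log=json.load(open('log3.json'))
log=push(np.arange(6.32,6.6,.09),log,lim=9.5)
json.dump(log,open('log3.json','w')); fit(log)
save(viewer.get_image('wrist'),'w17'); im=viewer.get_image('scene'); save(im,'s17')
save(cv2.resize(im[165:285,190:330],None,fx=5,fy=5,interpolation=2),'s17c')
E
```

```text
[6.32, 0.001, 0.061, -0.143, 6.911, 1.406, 0.3, 43.2]
[6.41, 0.09, 0.061, -0.562, 7.266, 1.46, 0.302, 43.542]
[6.5, 0.178, 0.062, -0.325, 7.263, 0.889, 0.3, 43.883]
[6.59, 0.266, 0.062, -0.205, 8.007, 0.465, 0.303, 44.225]
free [4.72 5.44 2.78] fixed slope [4.74 5.53] past bite 1.020347602971107 1.1118555529855314
```

View pics/s17.png

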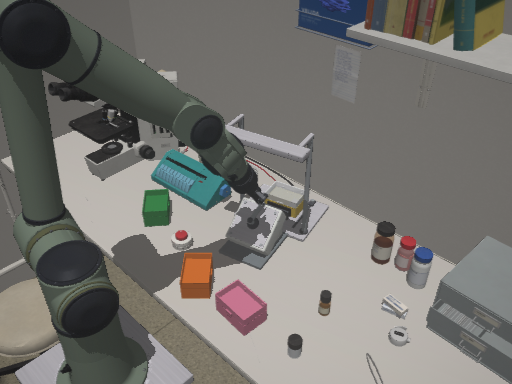

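View pics/w17.png

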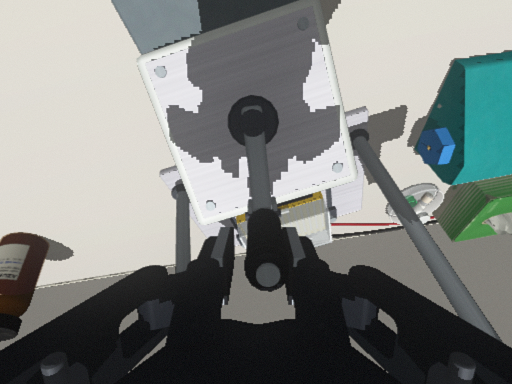

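The fit puts the bite at 5.4–5.5 rad, so the crank is ~1.05 rad past it (≈25 N). One more quarter radian, then I release and inspect.

```bash
python3 - <<'E'
from fit import *
log=json.load(open('log3.json'))
log=push([6.67,6.75,6.83],log,lim=10.5)
json.dump(log,open('log3.json','w')); fit(log)
c=6.83-.075
robot.move_linear(*pose3(c,.0605,.054,c-2*np.pi),rate=.05); rep(c,'back')
effector.set_gripper(.45); robot.dwell(.1); rep(c,'open')
m=viewer.camera_model('wrist'); im=viewer.get_image('wrist'); save(im,'w18')
save(cv2.resize(im[70:300,150:370],None,fx=2.6,fy=2.6,interpolation=2),'w18c')
cc=6.78
h=P0+.06*radial(cc)+.042*N
for phi in (1.4,1.5,1.571): print(phi,[proj(w(h+L*(-np.cos(phi)*radial(cc)+np.sin(phi)*N),s1),m).round(1).tolist() for L in (0,.076,.082)])
E
```

```text
[6.67, 0.343, 0.062, -0.354, 8.432, -0.187, 0.303, 44.658]
[6.75, 0.42, 0.062, -0.615, 8.124, -0.341, 0.302, 44.992]
[6.83, 0.497, 0.062, -0.65, 8.03, -1.223, 0.301, 45.325]
free [4.72 5.43 2.72] fixed slope [4.74 5.55] past bite 1.231086379258583 1.3549989130026976
back 45.59 w 0.302 rad,tan,N -0.8 0.6 -0.3
open 45.98 w 0.45 rad,tan,N 0.5 0.2 -0.5
1.4 [[256.3, 216.6], [256.1, 249.2], [256.0, 253.6]]
1.5 [[256.3, 216.6], [255.6, 266.8], [255.6, 273.6]]
1.571 [[256.3, 216.6], [255.3, 278.6], [255.2, 286.9]]
```

View pics/w18c.png

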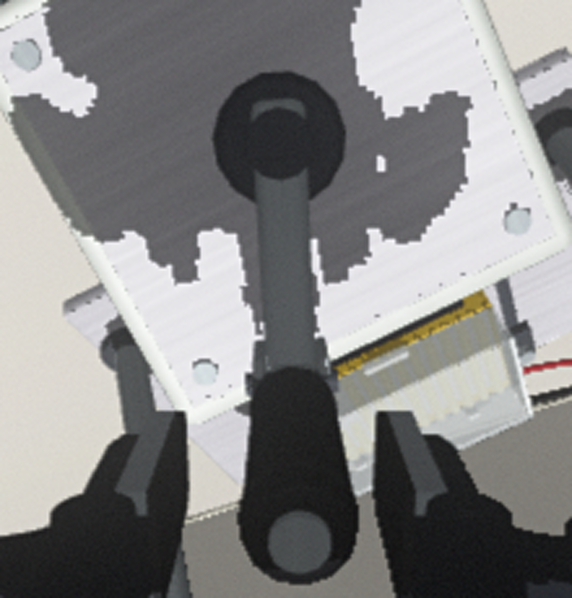

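The handle is upright: its end at (265,279) matches the 1.57 prediction of row 279. I'll retreat along the normal and inspect.

```bash
python3 - <<'E'
from h import *
c=6.83-.075
robot.move_linear(*pose3(c,.0605,.12,c-2*np.pi),rate=.12)
robot.move_linear(*pose3(c,.0605,.22,c-2*np.pi),rate=.2); robot.dwell(.1); rep(c,'away')
m=viewer.camera_model('wrist'); im=viewer.get_image('wrist'); save(im,'w19')
for cc in (6.6,6.7,6.8):
    h=P0+.06*radial(cc)+.042*N; print(cc,[proj(w(h+L*N,s1),m).round(1).tolist() for L in (0,.076)])
q=monitor.sense()['joint_pos'].copy(); q[0]-=.9
im=viewer.get_image('top'); save(cv2.resize(im[110:230,180:330],None,fx=4,fy=4,interpolation=2),'t19c')
robot.movej(q); robot.dwell(.2)
im=viewer.get_image('scene'); save(im,'s19'); save(cv2.resize(im[165:285,190:330],None,fx=5,fy=5,interpolation=2),'s19c')
im=viewer.get_image('top'); save(cv2.resize(im[110:230,180:330],None,fx=4,fy=4,interpolation=2),'t20c')
print(monitor.sense()['time_s'])
E
```

```text
away 47.48 w 0.442 rad,tan,N -0.9 -0.4 -0.2
6.6 [[265.7, 171.8], [267.8, 186.4]]
6.7 [[260.9, 172.3], [261.7, 187.0]]
6.8 [[256.0, 172.3], [255.5, 187.1]]
49.4167
```

View pics/w19.png

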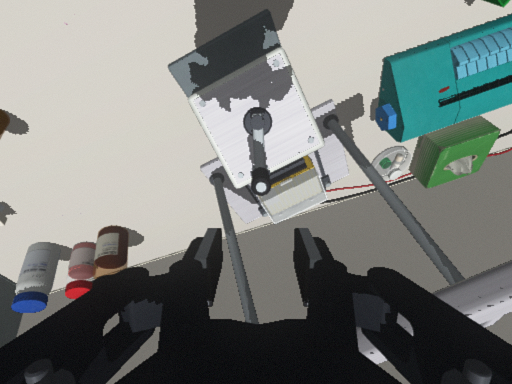

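View pics/s19c.png

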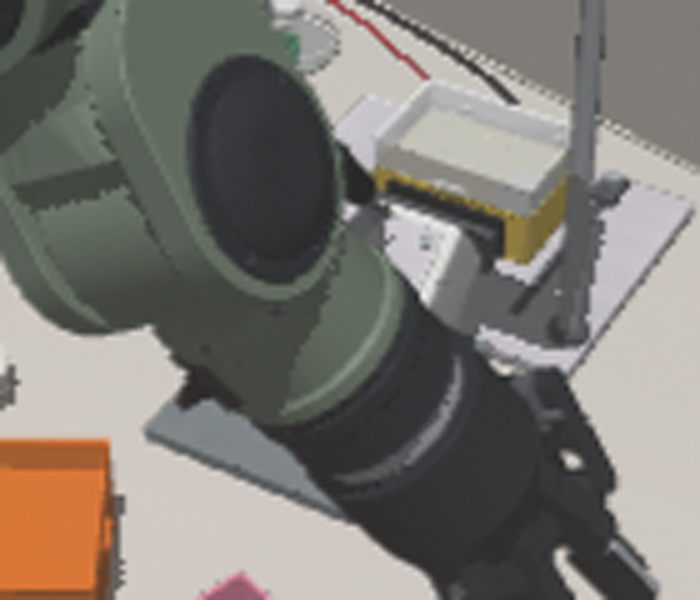

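View pics/s19.png

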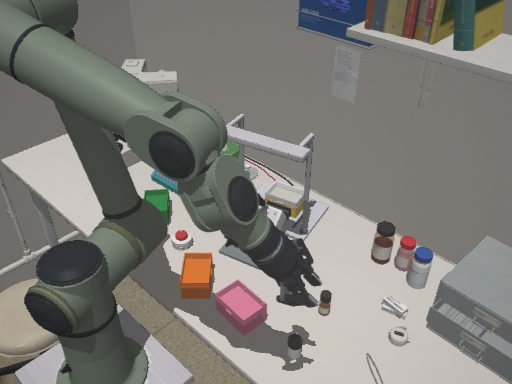

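View pics/t20c.png

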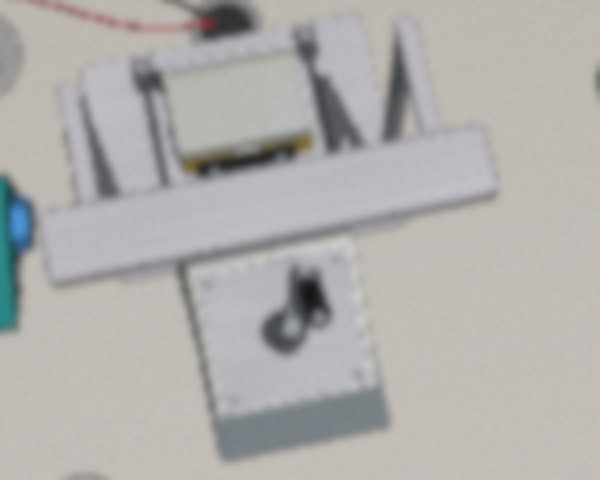

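The wrist picture shows the handle end at (261,187), against a prediction of (262,187) for upright at crank 6.7. The pad is pressed against the box and the box is square at the fence. The timer (181,239), oil bottle (325,302) and canister (294,347) are all standing. The arm is clear, so I'm handing in.

```bash
python3 - <<'E'
from h import *
st=monitor.sense(); print(st['contact_force'].round(1),st['tcp_pos'].round(3)); print(finish_job())
E
```

```text
[ 0.5 -0.  -0.4] [ 0.303 -0.374  0.334]
the job is handed in; nothing more can be done
None
```

I handed the job in at about 50 s on the robot's clock. The tip box is clamped against the back fence, and the robot has let go and stands clear.

- **Handle:** I swung it fully out before winding. The first swing slipped in the grip and stopped at about 1.36 rad. A re-grip left it about 0.05 rad short, so I pushed it radially until the force rose sharply at the stop. After the last wind, its end was within 1 px of where an upright handle should appear.
- **Clamping:** Gripped winding gave unclear force readings, so from about 5.1 rad I pushed the handle with one flat pad. The force stayed at about 4.7 N, began to rise near 5.45–5.55 rad, and reached about 8.0–8.4 N. I stopped about 1.25 rad past the bite, which I estimate is a squeeze of about 30 N (15–50 N is right).
- **Last checks:** The pad is against the box and the box sits square on the deck. I saw the timer, oil bottle and canister still standing, and the force on the tool read about zero.
- **Less certain:** The last three force readings were flat (8.4, 8.1, 8.0 N) instead of still rising. I took this as noise; the squeeze should still be within range. Whether the box touches the fence is inferred from the force, because the pictures don't resolve that contact.

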